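# Fetch the unfinished pot from a laid-out kiln shelf

### The arm

A 6-joint arm with a two-finger parallel gripper is mounted at the origin on the work surface. World frame = base frame: x ahead of the robot, y to its left, z up, the work surface at z = 0. Lengths are in mm, angles in degrees, forces in N, time in s.
With the tool pointing down it reaches from about 300 to 850 mm from the base axis. Payload 4.2 kg.
Tool frame: the origin (TCP) lies on the centre line of the jaws, within the pads' length; the fingertips stand 11 mm ahead of it and the grasp point (between the pads) lies 8 mm behind it; z points along the fingers, y is the direction in which the jaws open and shut (so a half turn about z gives the same grasp; the last joint's range is limited). The gripper opens to 91 mm and grips with 3 to 60 N. Pads are 32 mm wide; open, the fingers measure 118 mm over their backs; the gripper's body (76 mm by 178 mm) begins 60 mm behind the grasp point.
Start: joints at [67.895, 18.312, 89.639, -0, 72.044, -1.146], TCP at [205.678, 536.972, 224.976] pointing down, gripper open.
Joint ranges: [-177.97, 177.97], [-48.28, 115.42], [12.27, 149.76], [-77.06, 257.06], [2.81, 150.46], [-146.56, 146.56]. Speed limits (degrees/s): [147.25, 147.25, 180, 180, 180, 180].

### API

Orientations are given as [roll, pitch, yaw] about the fixed x, y, z axes, in that order (R = Rz(yaw) Ry(pitch) Rx(roll)).
In Python, from workcell import env, grab_frame gives the robot as it stands. The module is installed in compiled form; this text tells all that it offers.
- The arm moves only by the tool arm_command, never from a script. Its argument "series" is one flat list of numbers, 6 for each row, row after row: the shift along the world's x, y, z each as a share of 400 mm, from -1 to 1, then the turn, a rotation vector about the world's x, y, z each as a share of 45 degrees, from -1 to 1. A call has 1 to 20 rows; each row shifts and turns the commanded pose from where the row before left it; what a row does not reach is not made up. A row lasts 1/12 s, in which the tool goes at most 41.7 mm and 7.16 degrees, less where a joint would pass 70% of its speed; a pose out of reach is approached as far as the arm can. A call with a number of a shift or a turn outside -1 to 1 is refused whole. A call with a gripper value outside its range is refused whole. "hand" is the opening, from 0 (shut) to 1 (fully open), set as the call begins (left out, the last holds). The fingers move at their own pace and stop on an object; "newtons" is the grip in N (left out, the last holds). Time passes only in rows, so rows that do not move let the fingers close. It gives the time, the measured TCP pose, the force and the opening at its end, in the units of the state.
- env.state(): the state, without advancing time (a new reading comes with each control period).
- grab_frame(name): name is "scene" or "top"; returns a dict with "frame" (480x640x3 uint8, red, green, blue), "intrinsics" (3x3 intrinsics, pixels), "R" (3x3) and "t" (3): a world point X has camera coordinates R X + t. Camera axes: x right, y down, z forward; pixel columns grow to the right and rows downward; lengths in mm; the calibration is good to about 2 mm. A picture is of the moment at which its call begins. There is no depth.
- env.job_done(): hands the job in, once; it reports no verdict.
The state is a dict: "time_s": time; "qpos": joint angles; "qvel": joint speeds; "effort": joint torques, N m; "ee_pos": TCP position; "ee_rot": TCP orientation; "force": force on the tool from outside, world axes, zero at the start; "torque": the same for the moment, N m; "gripper_width": finger opening in mm.
Only numpy, scipy, OpenCV 4.12 (cv2) and the standard library are available. Lean on these libraries where they do the work, as an engineer would, in place of code of your own. Each camera call takes 0.05 s, during which the arm holds its last target.

### The job

On the pale kiln shelf, laid out ready for firing, the small terracotta pot with the blue rim still needs its painted band, but the three tall vases crowd it in: first stand all three vases on the empty plywood ware board, leaving the pot where it is. Then fetch the pot and set it upright in the middle of the banding wheel, and after that put each vase back on the very spot on the kiln shelf where it stood. Set everything down gently without dropping or toppling it, and leave the green bowl and the cone pack on the shelf undisturbed.

Things in the scene. Friction and masses are not known exactly. Their poses are not given: they have to be found in the camera images.
- pot: The small round terracotta pot with a blue rim. 58 mm in diameter from 14 to 42 mm above its underside (grip it there), 44 mm foot, 52 mm mouth, 58 mm high, hollow, about 0.12 kg. Origin at the centre of its underside, z up. The vases' axes stand about 70 mm from its own, one on each side and one in front (towards the robot), so tall and close that it cannot be gripped yet.
- vase_red: The plain terracotta vase: a straight cylinder 60 mm in diameter and 150 mm high. Rotationally symmetric, open at the top, hollow with 4 mm walls; origin at the centre of its underside, z up. Weight about 0.2 to 0.35 kg.
- vase_white: The white vase: 50 mm foot widening to 60 mm at 30 mm height, then straight at 60 mm in diameter up to its mouth; 135 mm high. Rotationally symmetric, open at the top, hollow with 4 mm walls; origin at the centre of its underside, z up. Weight about 0.2 to 0.35 kg.
- vase_blue: The blue vase: 62 mm in diameter up to 65 mm height, then a shoulder, then a straight neck 52 mm in diameter from 85 mm up to its mouth; 128 mm high. Rotationally symmetric, open at the top, hollow with 4 mm walls; origin at the centre of its underside, z up. Weight about 0.2 to 0.35 kg.
- kiln_shelf: The pale cordierite kiln shelf on the bench, a fixed slab 300 mm (its x) by 360 mm (its y), 20 mm thick. Origin at the centre of its underside, so ware on it has its origin 20 mm higher. It carries the pot, the vases, the bowl and the cone pack.
- ware_board: The empty plywood ware board lying on the bench to the left or right of the kiln shelf, fixed, 300 mm along its x by 150 mm along its y, 18 mm thick. Origin at the centre of its underside, so a vase standing on it has its origin 18 mm higher. A row of three vases fits along its x.
- wheel: The banding wheel (a potter's low hand turntable) on the other side of the kiln shelf: dark iron foot and a flat aluminium disc 180 mm in diameter with concentric rings. The foot is fixed; the disc turns freely about the vertical axis. Origin at the centre of the underside of the foot; the flat top of the disc, where the pot is to stand, is 60 mm above it.
- bowl: The low green bowl on the kiln shelf behind the pot, 80 mm in diameter, 34 mm high; loose, to be left alone. Origin at the centre of its underside.
- cone_pack: The witness cone pack on the kiln shelf behind the pot: a clay bar 50 x 18 mm, 12 mm high (long side along its x) with three thin pale cones, 60 mm high in all; loose, to be left alone. Origin at the centre of its underside.
There are look-alikes about, which are no part of the job. Leave any purple look-alike of the vase_white alone. Of the things shaped like the pot, the terracotta one is meant.

How it is judged:
By the outcome, as a careful person would: the job done as asked, in the order asked, and still so for the second after the job is handed in, with the robot touching nothing.
It also fails if it takes over 144 s, if anything falls off the work surface, if the arm or the gripper's body presses on something with over 40 N, if the wrist force passes 120 N, or if a joint passes its speed limit or range.

## Working session

There is one attempt and no reset: what is moved stays moved. The work goes in short steps, Python scripts to look and compute and a tool call to move; the robot and the scene stay as the last step left them, time stands still between calls to the robot, and variables do not carry over. Pictures are saved under pics/ and viewed, and the job is handed in when it is done.

Besides the shell and the picture viewer there is one more tool, called after "Emit:" by a JSON object that holds its "name" and its "arguments", one argument or row to a line. arm_command: Moves the arm, as the interface text tells. Shift numbers are shares of 400 mm and turn numbers shares of 45 degrees, none past 1 either way. Its arguments: {"type":"object","properties":{"series":{"type":"array"},"hand":{"type":"number"},"newtons":{"type":"number"}},"required":["series"]}

```bash
mkdir -p pics; python3 - <<'E'
from workcell import env, grab_frame
import cv2,numpy as np
print(env.state())
for n in("scene","top"):
    f=grab_frame(n); cv2.imwrite(f"pics/{n}0.png",f["frame"][:,:,::-1]); print(n,f["intrinsics"],f["R"],f["t"])
    np.savez(f"{n}0.npz",**f)
E
```

```text
{'time_s': 0.0, 'qpos': array([ 6.78954532e+01,  1.83495892e+01,  8.97071989e+01,  9.07322506e-04,
        7.20454218e+01, -1.14594313e+00]), 'qvel': array([ 0.02017355,  0.00917367, -0.04320209, -0.02140278,  0.02186337,
       -0.02834775]), 'effort': array([ 1.75424437e-03, -4.12467098e+01, -2.31976998e+01,  7.28501240e-02,
        4.57580318e-02, -1.70894086e-04]), 'ee_pos': array([205.4784579 , 536.49114103, 224.13548301]), 'ee_rot': array([-1.79897828e+02, -2.90657392e-03,  1.59041113e+02]), 'force': array([-0.15163573,  0.14668671,  0.33820694]), 'torque': array([-0.00830211,  0.02755185, -0.00990303]), 'gripper_width': 90.90990279207416}
scene [[485.52112685   0.         317.690379  ]
 [  0.         485.52112685 230.90351306]
 [  0.           0.           1.        ]] [[ 0.2180346   0.97594007 -0.00137436]
 [ 0.68890152 -0.15490456 -0.70810965]
 [-0.69128547  0.15344561 -0.70610115]] [-112.82037876 -379.15238013 1288.35827071]
top [[445.16529291   0.         325.41259383]
 [  0.         445.16529291 237.86503197]
 [  0.           0.           1.        ]] [[-1.88712285e-02 -9.99821889e-01  2.60084065e-04]
 [-9.98889326e-01  1.88423926e-02 -4.31865638e-02]
 [ 4.31739712e-02 -1.07477871e-03 -9.99066991e-01]] [ -2.68494291 567.20484103 915.39222699]
```

View pics/scene0.png

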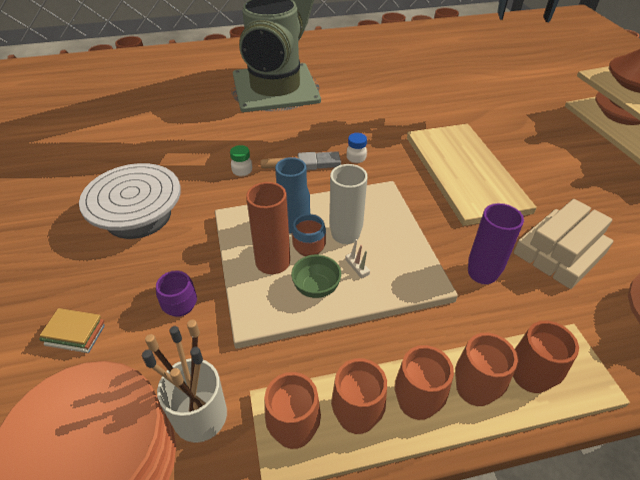

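View pics/top0.png

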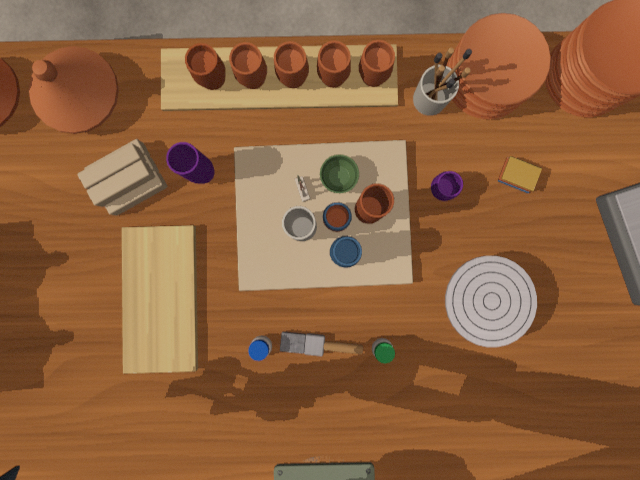

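```bash
cat > h.py <<'E'
import numpy as np,cv2
def cam(n,tag='0'):
    d=np.load(f"{n}{tag}.npz"); return d
def proj(d,P):
    P=np.atleast_2d(P).astype(float); c=P@d['R'].T+d['t']; q=c@d['intrinsics'].T; return q[:,:2]/q[:,2:]
def back(d,uv,z):
    r=np.linalg.inv(d['intrinsics'])@np.array([uv[0],uv[1],1.]); R=d['R'];C=-R.T@d['t']; r=R.T@r
    return C+r*(z-C[2])/r[2]
def crop(d,x,y,w,h,s,fn):
    cv2.imwrite(fn,cv2.resize(d['frame'][y:y+h,x:x+w,::-1],None,fx=s,fy=s,interpolation=cv2.INTER_CUBIC))
E
python3 - <<'E'
from h import *
t=cam('top');s=cam('scene')
crop(t,230,135,190,150,4,'pics/c_top.png');crop(s,210,140,190,150,4,'pics/c_sc.png')
E
```

```text
(no output)
```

View pics/c_top.png

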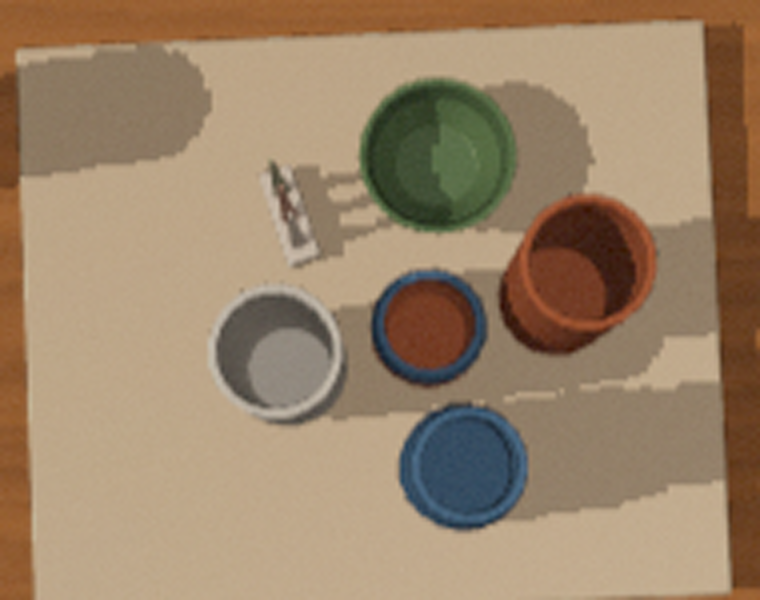

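View pics/c_sc.png

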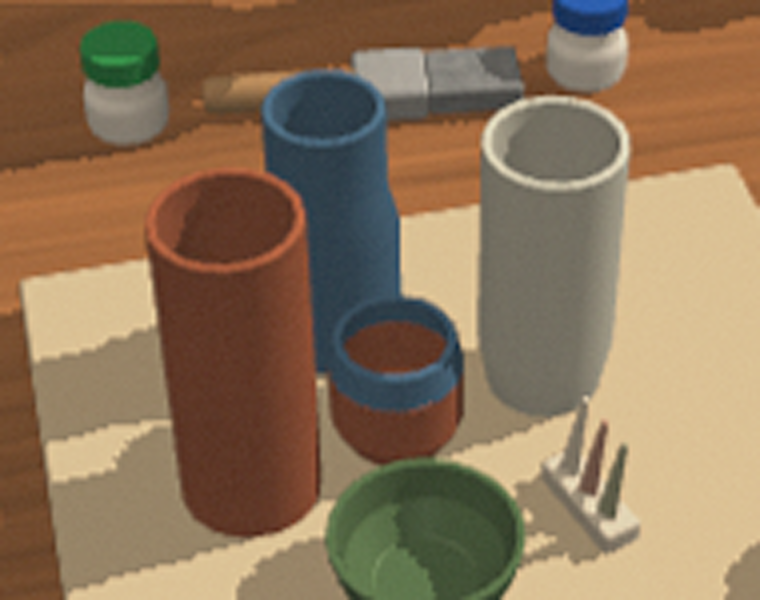

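```bash
cat >> h.py <<'E'
S={'red':[(0,30),(150,30)],'white':[(0,25),(30,30),(135,30)],'blue':[(0,31),(65,31),(85,26),(128,26)],'pot':[(0,22),(14,29),(42,29),(58,26)]}
A=np.linspace(0,2*np.pi,48)
def ring(x,y,z,r): return np.c_[x+r*np.cos(A),y+r*np.sin(A),0*A+z]
def rings(name,x,y,z0): return [ring(x,y,z0+h,r) for h,r in S[name]]
def overlay(d,items,win,s,fn):
    """items: list of (name,x,y,z0)"""
    x0,y0,w,h=win
    im=cv2.resize(d['frame'][y0:y0+h,x0:x0+w,::-1],None,fx=s,fy=s,interpolation=cv2.INTER_CUBIC)
    for k,x,y,z0 in items:
        for r in rings(k,x,y,z0):
            p=(proj(d,r)-[x0,y0]+.5)*s-.5
            cv2.polylines(im,[np.round(p*8).astype(np.int32)],True,(0,255,255),1,cv2.LINE_AA,3)
    cv2.imwrite(fn,im)
E
python3 - <<'E'
from h import *
t=cam('top');s=cam('scene')
g=lambda u,v,x0=230,y0=135:((u+.5)/4-.5+x0,(v+.5)/4-.5+y0)
E={'red':back(t,g(590,264),170),'white':back(t,g(276,353),155),'blue':back(t,g(465,463),148),'pot':back(t,g(430,327),78)}
for k in E: print(k,E[k].round(1))
G={'red':back(s,g(227,220,210,140),170),'white':back(s,g(556,143,210,140),155),'blue':back(s,g(325,110,210,140),148),'pot':back(s,g(397,341,210,140),78)}
for k in E: print(k,G[k].round(1))
it=[(k,E[k][0],E[k][1],20) for k in E]
overlay(t,it,(230,135,190,150),4,'pics/o_top.png');overlay(s,it,(210,140,190,150),4,'pics/o_sc.png')
print('tcp px',proj(t,[205,537,225]))
E
```

```text
red [ 623.2 -104.2  170. ]
white [588.3  33.6 155. ]
blue [538.3 -49.2 148. ]
pot [605.5 -36.8  78. ]
red [ 624.  -101.7  170. ]
white [588.5  35.1 155. ]
blue [537.9 -49.9 148. ]
pot [608.1 -35.2  78. ]
tcp px [[-20.71842401 468.98063072]]
```

View pics/o_top.png

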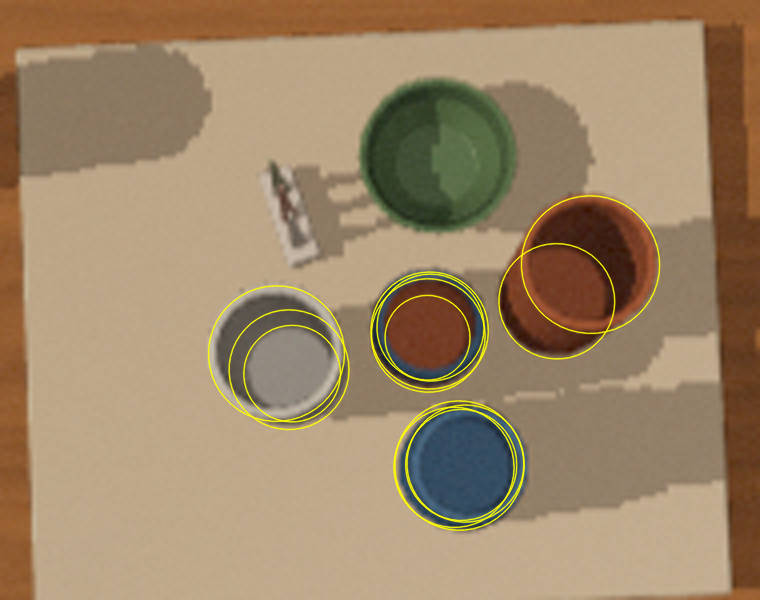

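View pics/o_sc.png

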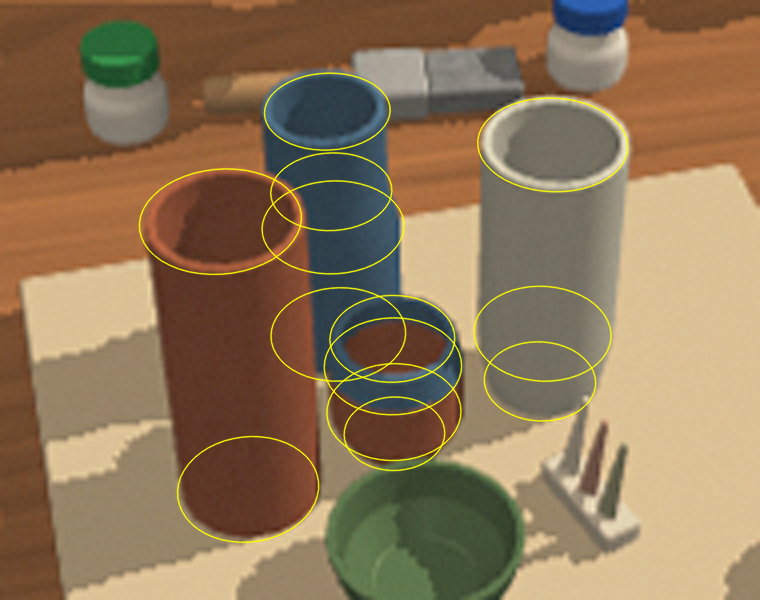

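```bash
python3 - <<'E'
from h import *
t=cam('top');s=cam('scene')
g=lambda u,v,x0=230,y0=135:((u+.5)/4-.5+x0,(v+.5)/4-.5+y0)
for p in [(122,227),(194,226),(196,372),(124,373)]: print('board',back(t,p,18).round(1))
for p in [(409,133),(469,123),(534,208),(465,222)]: print('board s',back(s,p,18).round(1))
print('wheel',back(t,(491.5,301.3),60).round(1),back(s,(130,193),60).round(1))
for p in [(262,172),(280,162),(318,255),(297,265)]: print('cone',back(t,g(*p),32).round(1))
print('bowl',back(t,g(438,154),54).round(1))
for p in [(235,148),(407,141),(412,284),(239,291)]: print('shelf',back(t,p,20).round(1))
f=t['frame'];crop(t,440,250,110,110,5,'pics/w.png')
crop(t,110,215,100,170,3.5,'pics/b.png')
E
```

```text
board [597.3 407.8  18. ]
board [596.6 258.5  18. ]
board [297.4 256.3  18. ]
board [298.2 403.4  18. ]
board s [303.9 260.8  18. ]
board s [295.5 411.9  18. ]
board s [596.5 404.8  18. ]
board s [603.4 260.1  18. ]
wheel [ 434.1 -337.2   60. ] [ 435.3 -335.5   60. ]
cone [691.   46.4  32. ]
cone [696.   37.1  32. ]
cone [647.7  18.4  32. ]
cone [642.8  29.3  32. ]
bowl [694.5 -43.2  54. ]
shelf [757.7 171.5  20. ]
shelf [ 765.7 -187.4   20. ]
shelf [ 468.4 -189.7   20. ]
shelf [460.8 166.3  20. ]
```

View pics/w.png

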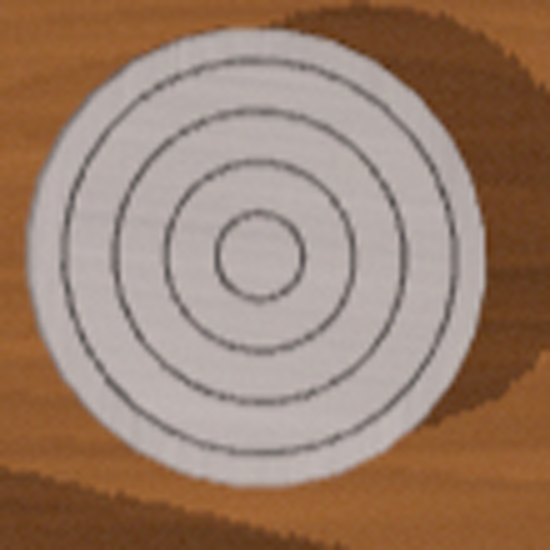

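View pics/b.png

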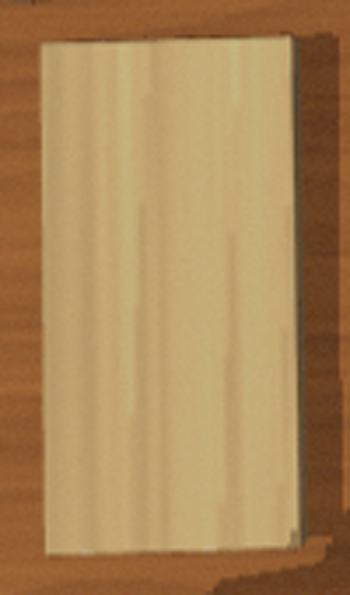

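The thing to grip first is the white vase, centred at scene px (348,200) and top px (299,223). The purple tall vase at scene px (495,245) is its look-alike. The pot is the terracotta one with a blue rim at scene px (309,235). Its look-alikes are the purple cup (176,293) and the five plain terracotta pots along the bottom row. The close crops confirm both choices. I'll move above the white vase at (588.4, 34.3), with the jaws along world y.

Emit:
{"name": "arm_command", "arguments": {
  "series": [0.0563, -0.0739, 0, 0, 0, 0.0274, 0.0563, -0.0739, 0, 0, 0, 0.0274, 0.0563, -0.0739, 0, 0, 0, 0.0274, 0.0563, -0.0739, 0, 0, 0, 0.0274, 0.0563, -0.0739, 0, 0, 0, 0.0274, 0.0563, -0.0739, 0, 0, 0, 0.0274, 0.0563, -0.0739, 0, 0, 0, 0.0274, 0.0563, -0.0739, 0, 0, 0, 0.0274, 0.0563, -0.0739, 0, 0, 0, 0.0274, 0.0563, -0.0739, 0, 0, 0, 0.0274, 0.0563, -0.0739, 0, 0, 0, 0.0274, 0.0563, -0.0739, 0, 0, 0, 0.0274, 0.0563, -0.0739, 0, 0, 0, 0.0274, 0.0563, -0.0739, 0, 0, 0, 0.0274, 0.0563, -0.0739, 0, 0, 0, 0.0274, 0.0563, -0.0739, 0, 0, 0, 0.0274, 0.0563, -0.0739, 0, 0, 0, 0.0274, 0, 0, 0, 0, 0, 0, 0, 0, 0, 0, 0, 0, 0, 0, 0, 0, 0, 0],
  "hand": 1,
  "newtons": 15
}}

```text
time_s: 1.77
ee_pos: [587.9, 34.6, 224.3]
ee_rot: [180.0, -0.1, 180.0]
force: [-0.4, 0.6, -0.1]
gripper_width: 91.2
```

Emit:
{"name": "arm_command", "arguments": {
  "series": [0, 0, -0.0366, 0, 0, 0, 0, 0, -0.0366, 0, 0, 0, 0, 0, -0.0366, 0, 0, 0, 0, 0, -0.0366, 0, 0, 0, 0, 0, -0.0366, 0, 0, 0, 0, 0, -0.0366, 0, 0, 0, 0, 0, -0.0366, 0, 0, 0, 0, 0, 0, 0, 0, 0]
}}

```text
time_s: 2.43
ee_pos: [585.5, 35.9, 119.8]
ee_rot: [180.0, -0.4, -179.9]
force: [-0.8, -0.3, -0.2]
gripper_width: 91.4
```

```bash
cat > snap.py <<'E'
import sys
from workcell import env, grab_frame
from h import *
tag=sys.argv[1]
for n in sys.argv[2:]:
    f=grab_frame(n); np.savez(f"{n}{tag}.npz",**f); cv2.imwrite(f"pics/{n}{tag}.png",f["frame"][:,:,::-1])
print(env.state()['time_s'])
E
python3 snap.py 1 scene
```

```text
2.4833
```

View pics/scene1.png

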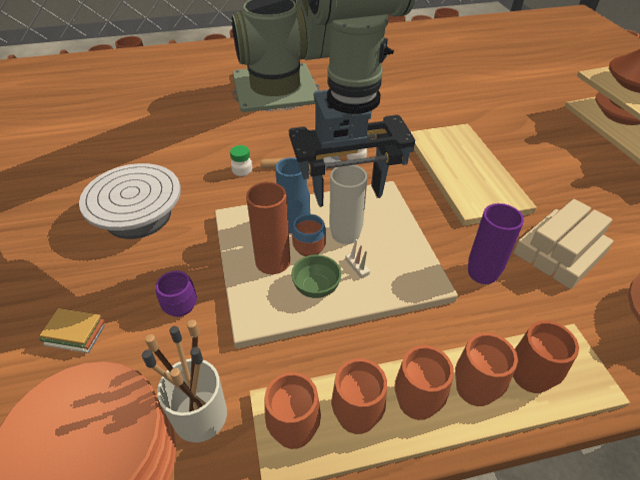

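The fingers straddle the white vase, at (320,190) and (381,180) on either side of the mouth at (348,180). I'll close the jaws.

Emit:
{"name": "arm_command", "arguments": {
  "series": [0, 0, 0, 0, 0, 0, 0, 0, 0, 0, 0, 0, 0, 0, 0, 0, 0, 0, 0, 0, 0, 0, 0, 0, 0, 0, 0, 0, 0, 0, 0, 0, 0, 0, 0, 0, 0, 0, 0, 0, 0, 0],
  "hand": 0,
  "newtons": 20
}}

```text
time_s: 3.07
ee_pos: [588.8, 34.6, 123.1]
ee_rot: [180.0, 0.1, 180.0]
force: [-0.7, 1.1, 3.1]
gripper_width: 60.2
```

Emit:
{"name": "arm_command", "arguments": {
  "series": [0, 0, 0.02, 0, 0, 0, 0, 0, 0.04, 0, 0, 0, 0, 0, 0.06, 0, 0, 0, 0, 0, 0.06, 0, 0, 0, 0, 0, 0.05, 0, 0, 0, 0, 0, 0.02, 0, 0, 0, 0, 0, 0, 0, 0, 0, 0, 0, 0, 0, 0, 0]
}}

```text
time_s: 3.73
ee_pos: [588.0, 34.3, 221.7]
ee_rot: [-180.0, -0.1, 180.0]
force: [-0.4, -0.3, -3.3]
gripper_width: 59.9
```

Emit:
{"name": "arm_command", "arguments": {
  "series": [-0.02, 0.025, 0, 0, 0, 0, -0.04, 0.05, 0, 0, 0, 0, -0.05, 0.065, 0, 0, 0, 0, -0.05, 0.065, 0, 0, 0, 0, -0.05, 0.065, 0, 0, 0, 0, -0.05, 0.065, 0, 0, 0, 0, -0.05, 0.065, 0, 0, 0, 0, -0.05, 0.065, 0, 0, 0, 0, -0.05, 0.065, 0, 0, 0, 0, -0.05, 0.065, 0, 0, 0, 0, -0.05, 0.065, 0, 0, 0, 0, -0.04, 0.05, 0, 0, 0, 0, -0.025, 0.025, 0, 0, 0, 0, -0.009, 0.011, 0, 0, 0, 0, 0, 0, 0, 0, 0, 0, 0, 0, 0, 0, 0, 0, 0, 0, 0, 0, 0, 0]
}}

```text
time_s: 5.15
ee_pos: [355.2, 332.0, 222.0]
ee_rot: [-179.9, -0.0, 180.0]
force: [0.9, -0.2, -2.7]
gripper_width: 59.9
```

Emit:
{"name": "arm_command", "arguments": {
  "series": [0, 0, -0.03, 0, 0, 0, 0, 0, -0.05, 0, 0, 0, 0, 0, -0.06, 0, 0, 0, 0, 0, -0.055, 0, 0, 0, 0, 0, -0.03, 0, 0, 0, 0, 0, -0.015, 0, 0, 0, 0, 0, -0.005, 0, 0, 0, 0, 0, -0.0025, 0, 0, 0, 0, 0, -0.0025, 0, 0, 0, 0, 0, -0.0025, 0, 0, 0, 0, 0, 0, 0, 0, 0, 0, 0, 0, 0, 0, 0]
}}

```text
time_s: 6.15
ee_pos: [355.1, 333.1, 122.0]
ee_rot: [180.0, 0.0, -180.0]
force: [0.9, -0.4, -3.4]
gripper_width: 59.5
```

Emit:
{"name": "arm_command", "arguments": {
  "series": [0, 0, -0.0025, 0, 0, 0, 0, 0, -0.0025, 0, 0, 0, 0, 0, 0, 0, 0, 0]
}}

```text
time_s: 6.4
ee_pos: [355.3, 333.3, 121.0]
ee_rot: [179.9, 0.1, -180.0]
force: [-1.2, -1.2, 5.9]
gripper_width: 59.6
```

Contact (force +6 N). I'll release and rise.

Emit:
{"name": "arm_command", "arguments": {
  "series": [0, 0, 0, 0, 0, 0, 0, 0, 0, 0, 0, 0, 0, 0, 0, 0, 0, 0, 0, 0, 0, 0, 0, 0, 0, 0, 0, 0, 0, 0, 0, 0, 0, 0, 0, 0],
  "hand": 1
}}

```text
time_s: 6.9
ee_pos: [354.9, 332.9, 119.4]
ee_rot: [180.0, -0.0, -180.0]
force: [-0.0, -0.3, -0.6]
gripper_width: 90.7
```

Emit:
{"name": "arm_command", "arguments": {
  "series": [0, 0, 0.02, 0, 0, 0, 0, 0, 0.05, 0, 0, 0, 0, 0, 0.08, 0, 0, 0, 0, 0, 0.08, 0, 0, 0, 0, 0, 0.03, 0, 0, 0, 0, 0, 0, 0, 0, 0]
}}

```text
time_s: 7.4
ee_pos: [356.5, 334.3, 227.5]
ee_rot: [179.7, 0.4, -180.0]
force: [0.6, 0.4, 0.2]
gripper_width: 91.2
```

```bash
python3 snap.py 2 scene top; python3 -c "
from h import *
t=cam('top','2');s=cam('scene','2')
it=[('white',354.9,332.8,18),('blue',538,-49.6,20),('red',623.5,-103,20),('pot',606.8,-36,20)]
a=overlay(t,it,(100,140,320,240),2.4,'pics/o2.png');overlay(s,it,(200,110,340,200),2.3,'pics/o2s.png')"
```

```text
7.5
```

View pics/o2.png

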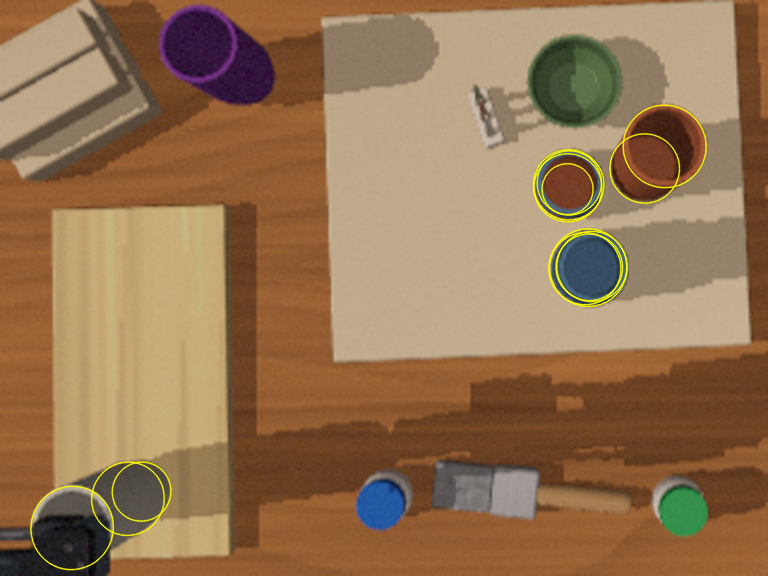

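View pics/o2s.png

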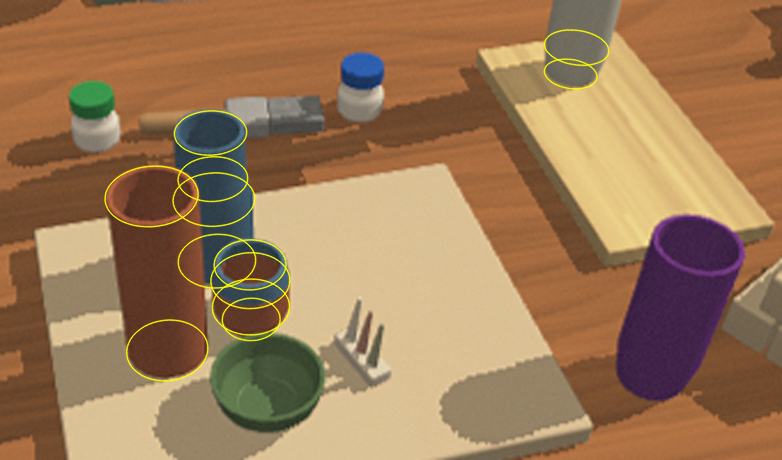

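The white vase stands on the board at the planned spot (scene crop (573,70)), and the pot hasn't moved. Blue vase next.

Emit:
{"name": "arm_command", "arguments": {
  "series": [0.0327, -0.0683, 0, 0, 0, 0, 0.0327, -0.0683, 0, 0, 0, 0, 0.0327, -0.0683, 0, 0, 0, 0, 0.0327, -0.0683, 0, 0, 0, 0, 0.0327, -0.0683, 0, 0, 0, 0, 0.0327, -0.0683, 0, 0, 0, 0, 0.0327, -0.0683, 0, 0, 0, 0, 0.0327, -0.0683, 0, 0, 0, 0, 0.0327, -0.0683, 0, 0, 0, 0, 0.0327, -0.0683, 0, 0, 0, 0, 0.0327, -0.0683, 0, 0, 0, 0, 0.0327, -0.0683, 0, 0, 0, 0, 0.0327, -0.0683, 0, 0, 0, 0, 0.0327, -0.0683, 0, 0, 0, 0, 0, 0, 0, 0, 0, 0, 0, 0, 0, 0, 0, 0, 0, 0, 0, 0, 0, 0, 0, 0, 0, 0, 0, 0]
}}

```text
time_s: 9.0
ee_pos: [537.1, -48.7, 222.6]
ee_rot: [180.0, -0.1, -179.9]
force: [-0.0, 0.5, -0.1]
gripper_width: 91.0
```

Emit:
{"name": "arm_command", "arguments": {
  "series": [0, 0, -0.03, 0, 0, 0, 0, 0, -0.05, 0, 0, 0, 0, 0, -0.05, 0, 0, 0, 0, 0, -0.05, 0, 0, 0, 0, 0, -0.05, 0, 0, 0, 0, 0, -0.0288, 0, 0, 0, 0, 0, 0, 0, 0, 0, 0, 0, 0, 0, 0, 0, 0, 0, 0, 0, 0, 0]
}}

```text
time_s: 9.75
ee_pos: [538.5, -49.1, 120.9]
ee_rot: [-180.0, 0.1, -179.9]
force: [0.2, -0.3, -0.2]
gripper_width: 91.3
```

```bash
python3 snap.py 3 scene; python3 -c "
from h import *
crop(cam('scene','3'),200,90,200,150,4,'pics/c3.png')"
```

```text
9.8
```

View pics/c3.png

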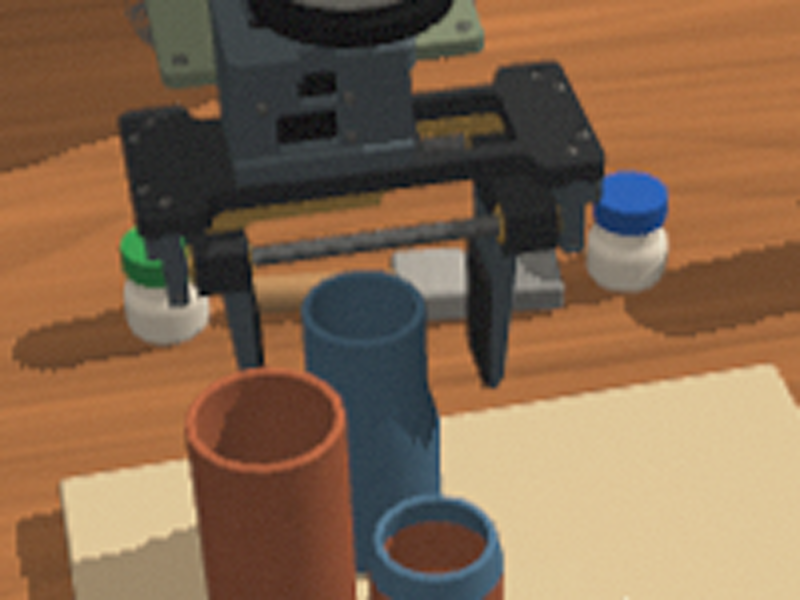

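The blue vase's neck (crop (365,340)) is centred between the fingers, and the fingertips are above the shoulder. I'll close.

Emit:
{"name": "arm_command", "arguments": {
  "series": [0, 0, 0, 0, 0, 0, 0, 0, 0, 0, 0, 0, 0, 0, 0, 0, 0, 0, 0, 0, 0, 0, 0, 0, 0, 0, 0, 0, 0, 0, 0, 0, 0, 0, 0, 0, 0, 0, 0, 0, 0, 0, 0, 0, 0, 0, 0, 0],
  "hand": 0
}}

```text
time_s: 10.47
ee_pos: [538.1, -49.8, 120.0]
ee_rot: [-180.0, 0.0, -180.0]
force: [-0.0, -0.5, 0.5]
gripper_width: 51.4
```

Emit:
{"name": "arm_command", "arguments": {
  "series": [0, 0, 0.02, 0, 0, 0, 0, 0, 0.04, 0, 0, 0, 0, 0, 0.06, 0, 0, 0, 0, 0, 0.06, 0, 0, 0, 0, 0, 0.05, 0, 0, 0, 0, 0, 0.02, 0, 0, 0, 0, 0, 0, 0, 0, 0, 0, 0, 0, 0, 0, 0]
}}

```text
time_s: 11.13
ee_pos: [537.5, -49.5, 219.4]
ee_rot: [180.0, -0.1, -180.0]
force: [-0.1, 0.7, -3.4]
gripper_width: 51.6
```

Emit:
{"name": "arm_command", "arguments": {
  "series": [-0.007, 0.03, 0, 0, 0, 0, -0.0125, 0.055, 0, 0, 0, 0, -0.0161, 0.07, 0, 0, 0, 0, -0.0161, 0.07, 0, 0, 0, 0, -0.0161, 0.07, 0, 0, 0, 0, -0.0161, 0.07, 0, 0, 0, 0, -0.0161, 0.07, 0, 0, 0, 0, -0.0161, 0.07, 0, 0, 0, 0, -0.0161, 0.07, 0, 0, 0, 0, -0.0161, 0.07, 0, 0, 0, 0, -0.0161, 0.07, 0, 0, 0, 0, -0.0161, 0.07, 0, 0, 0, 0, -0.0161, 0.07, 0, 0, 0, 0, -0.0125, 0.055, 0, 0, 0, 0, -0.007, 0.03, 0, 0, 0, 0, -0.0039, 0.0165, 0, 0, 0, 0, 0, 0, 0, 0, 0, 0, 0, 0, 0, 0, 0, 0]
}}

```text
time_s: 12.63
ee_pos: [449.8, 332.2, 219.3]
ee_rot: [-179.9, -0.1, -180.0]
force: [-0.4, -0.2, -2.8]
gripper_width: 51.6
```

Emit:
{"name": "arm_command", "arguments": {
  "series": [0, 0, -0.03, 0, 0, 0, 0, 0, -0.05, 0, 0, 0, 0, 0, -0.06, 0, 0, 0, 0, 0, -0.055, 0, 0, 0, 0, 0, -0.03, 0, 0, 0, 0, 0, -0.015, 0, 0, 0, 0, 0, -0.005, 0, 0, 0, 0, 0, -0.0025, 0, 0, 0, 0, 0, -0.0025, 0, 0, 0, 0, 0, -0.0025, 0, 0, 0, 0, 0, 0, 0, 0, 0, 0, 0, 0, 0, 0, 0]
}}

```text
time_s: 13.63
ee_pos: [450.3, 333.1, 119.6]
ee_rot: [180.0, 0.1, -180.0]
force: [-0.3, -0.9, -2.2]
gripper_width: 51.5
```

Emit:
{"name": "arm_command", "arguments": {
  "series": [0, 0, -0.0025, 0, 0, 0, 0, 0, 0, 0, 0, 0, 0, 0, 0, 0, 0, 0]
}}

```text
time_s: 13.88
ee_pos: [450.0, 333.0, 118.0]
ee_rot: [180.0, 0.0, -180.0]
force: [0.2, -0.2, -2.4]
gripper_width: 51.7
```

Emit:
{"name": "arm_command", "arguments": {
  "series": [0, 0, -0.0025, 0, 0, 0, 0, 0, -0.001, 0, 0, 0, 0, 0, 0, 0, 0, 0]
}}

```text
time_s: 14.13
ee_pos: [450.2, 333.0, 118.0]
ee_rot: [180.0, 0.1, -180.0]
force: [-2.2, -2.7, 6.5]
gripper_width: 51.6
```

Emit:
{"name": "arm_command", "arguments": {
  "series": [0, 0, 0, 0, 0, 0, 0, 0, 0, 0, 0, 0, 0, 0, 0, 0, 0, 0, 0, 0, 0, 0, 0, 0, 0, 0, 0, 0, 0, 0, 0, 0, 0, 0, 0, 0, 0, 0, 0.02, 0, 0, 0, 0, 0, 0.05, 0, 0, 0, 0, 0, 0.08, 0, 0, 0, 0, 0, 0.08, 0, 0, 0, 0, 0, 0.036, 0, 0, 0, 0, 0, 0, 0, 0, 0],
  "hand": 1
}}

```text
time_s: 15.13
ee_pos: [451.9, 334.3, 227.8]
ee_rot: [179.7, 0.4, -180.0]
force: [0.3, 0.9, -0.2]
gripper_width: 91.4
```

Emit:
{"name": "arm_command", "arguments": {
  "series": [0.031, -0.0779, 0, 0, 0, 0, 0.031, -0.0779, 0, 0, 0, 0, 0.031, -0.0779, 0, 0, 0, 0, 0.031, -0.0779, 0, 0, 0, 0, 0.031, -0.0779, 0, 0, 0, 0, 0.031, -0.0779, 0, 0, 0, 0, 0.031, -0.0779, 0, 0, 0, 0, 0.031, -0.0779, 0, 0, 0, 0, 0.031, -0.0779, 0, 0, 0, 0, 0.031, -0.0779, 0, 0, 0, 0, 0.031, -0.0779, 0, 0, 0, 0, 0.031, -0.0779, 0, 0, 0, 0, 0.031, -0.0779, 0, 0, 0, 0, 0.031, -0.0779, 0, 0, 0, 0, 0, 0, 0, 0, 0, 0, 0, 0, 0, 0, 0, 0, 0, 0, 0, 0, 0, 0, 0, 0, 0, 0, 0, 0]
}}

```text
time_s: 16.63
ee_pos: [623.0, -102.0, 222.5]
ee_rot: [180.0, -0.1, -179.9]
force: [1.0, -1.2, -0.2]
gripper_width: 91.5
```

Emit:
{"name": "arm_command", "arguments": {
  "series": [0, 0, -0.03, 0, 0, 0, 0, 0, -0.05, 0, 0, 0, 0, 0, -0.05, 0, 0, 0, 0, 0, -0.05, 0, 0, 0, 0, 0, -0.035, 0, 0, 0, 0, 0, 0, 0, 0, 0, 0, 0, 0, 0, 0, 0, 0, 0, 0, 0, 0, 0]
}}

```text
time_s: 17.3
ee_pos: [624.2, -102.6, 138.2]
ee_rot: [-180.0, 0.1, -179.9]
force: [1.8, 0.2, 1.7]
gripper_width: 91.0
```

```bash
python3 snap.py 4 scene; python3 -c "
from h import *
crop(cam('scene','4'),180,90,300,200,2.5,'pics/c4.png')"
```

```text
17.35
```

View pics/c4.png

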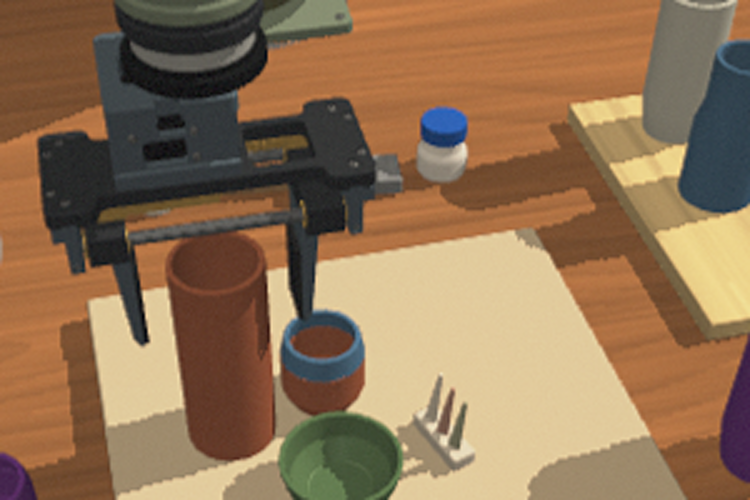

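The red vase (crop mouth (218,265)) sits between the fingers, the pot is clear below, and both placed vases stand. I'll close and lift.

Emit:
{"name": "arm_command", "arguments": {
  "series": [0, 0, 0, 0, 0, 0, 0, 0, 0, 0, 0, 0, 0, 0, 0, 0, 0, 0, 0, 0, 0, 0, 0, 0, 0, 0, 0, 0, 0, 0, 0, 0, 0, 0, 0, 0, 0, 0, 0, 0, 0, 0, 0, 0, 0, 0, 0, 0],
  "hand": 0
}}

```text
time_s: 18.02
ee_pos: [623.7, -103.2, 137.2]
ee_rot: [180.0, 0.0, 180.0]
force: [-1.0, 0.8, 1.6]
gripper_width: 59.8
```

Emit:
{"name": "arm_command", "arguments": {
  "series": [0, 0, 0.02, 0, 0, 0, 0, 0, 0.04, 0, 0, 0, 0, 0, 0.06, 0, 0, 0, 0, 0, 0.06, 0, 0, 0, 0, 0, 0.05, 0, 0, 0, 0, 0, 0.02, 0, 0, 0, 0, 0, 0, 0, 0, 0, 0, 0, 0, 0, 0, 0]
}}

```text
time_s: 18.68
ee_pos: [623.2, -103.3, 236.2]
ee_rot: [180.0, -0.1, -180.0]
force: [1.0, -0.4, -3.3]
gripper_width: 59.7
```

Emit:
{"name": "arm_command", "arguments": {
  "series": [-0.0054, 0.03, 0, 0, 0, 0, -0.0099, 0.055, 0, 0, 0, 0, -0.0135, 0.075, 0, 0, 0, 0, -0.0135, 0.075, 0, 0, 0, 0, -0.0135, 0.075, 0, 0, 0, 0, -0.0135, 0.075, 0, 0, 0, 0, -0.0135, 0.075, 0, 0, 0, 0, -0.0135, 0.075, 0, 0, 0, 0, -0.0135, 0.075, 0, 0, 0, 0, -0.0135, 0.075, 0, 0, 0, 0, -0.0135, 0.075, 0, 0, 0, 0, -0.0135, 0.075, 0, 0, 0, 0, -0.0135, 0.075, 0, 0, 0, 0, -0.0135, 0.075, 0, 0, 0, 0, -0.0099, 0.055, 0, 0, 0, 0, -0.0054, 0.03, 0, 0, 0, 0, -0.0037, 0.0205, 0, 0, 0, 0, 0, 0, 0, 0, 0, 0, 0, 0, 0, 0, 0, 0]
}}

```text
time_s: 20.27
ee_pos: [544.9, 332.2, 236.3]
ee_rot: [-179.9, -0.1, -180.0]
force: [0.7, 0.2, -2.3]
gripper_width: 59.8
```

Emit:
{"name": "arm_command", "arguments": {
  "series": [0, 0, -0.03, 0, 0, 0, 0, 0, -0.05, 0, 0, 0, 0, 0, -0.06, 0, 0, 0, 0, 0, -0.055, 0, 0, 0, 0, 0, -0.03, 0, 0, 0, 0, 0, -0.015, 0, 0, 0, 0, 0, -0.005, 0, 0, 0, 0, 0, -0.0025, 0, 0, 0, 0, 0, -0.0025, 0, 0, 0, 0, 0, -0.0025, 0, 0, 0, 0, 0, 0, 0, 0, 0, 0, 0, 0, 0, 0, 0]
}}

```text
time_s: 21.27
ee_pos: [545.3, 333.1, 136.6]
ee_rot: [180.0, 0.1, -180.0]
force: [-0.5, -0.8, -3.0]
gripper_width: 59.7
```

Emit:
{"name": "arm_command", "arguments": {
  "series": [0, 0, -0.0025, 0, 0, 0, 0, 0, -0.0025, 0, 0, 0, 0, 0, 0, 0, 0, 0]
}}

```text
time_s: 21.52
ee_pos: [545.5, 333.3, 135.1]
ee_rot: [179.9, 0.1, -180.0]
force: [-0.5, 1.4, 3.7]
gripper_width: 59.3
```

Emit:
{"name": "arm_command", "arguments": {
  "series": [0, 0, 0, 0, 0, 0, 0, 0, 0, 0, 0, 0, 0, 0, 0, 0, 0, 0, 0, 0, 0, 0, 0, 0, 0, 0, 0, 0, 0, 0, 0, 0, 0, 0, 0, 0, 0, 0, 0.02, 0, 0, 0, 0, 0, 0.05, 0, 0, 0, 0, 0, 0.06, 0, 0, 0, 0, 0, 0.06, 0, 0, 0, 0, 0, 0.0325, 0, 0, 0, 0, 0, 0, 0, 0, 0],
  "hand": 1
}}

```text
time_s: 22.52
ee_pos: [546.8, 333.9, 227.5]
ee_rot: [179.8, 0.4, 180.0]
force: [-0.1, 0.1, 1.3]
gripper_width: 91.5
```

```bash
python3 snap.py 5 scene top; python3 -c "
from h import *
t=cam('top','5');s=cam('scene','5')
it=[('pot',606.8,-36,20)]
overlay(t,it,(290,140,120,120),5,'pics/o5.png')
overlay(s,it+[('white',354.9,332.8,18),('blue',450,333,18),('red',545.1,333,18)],(240,90,300,210),2.6,'pics/o5s.png')"
```

```text
22.6167
```

View pics/o5.png

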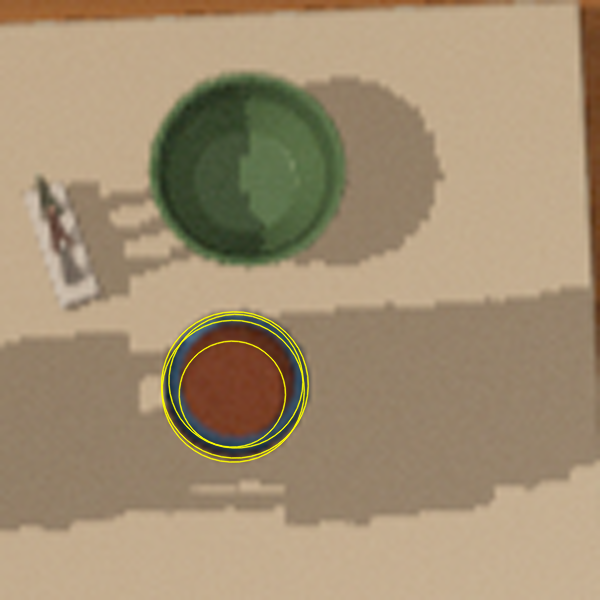

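View pics/o5s.png

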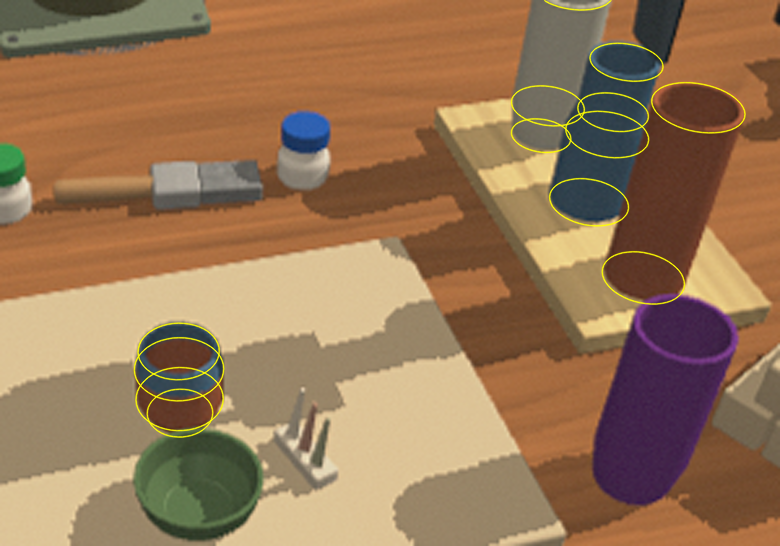

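```bash
python3 -c "
from workcell import env
print(env.state()['qpos'].round(1))"
```

```text
[ 30.4  24.1  80.9   0.   74.9 -59.6]
```

Emit:
{"name": "arm_command", "arguments": {
  "series": [0.0129, -0.0769, 0, 0, 0, 0.02, 0.0129, -0.0769, 0, 0, 0, 0.02, 0.0129, -0.0769, 0, 0, 0, 0.02, 0.0129, -0.0769, 0, 0, 0, 0.02, 0.0129, -0.0769, 0, 0, 0, 0.02, 0.0129, -0.0769, 0, 0, 0, 0.02, 0.0129, -0.0769, 0, 0, 0, 0.02, 0.0129, -0.0769, 0, 0, 0, 0.02, 0.0129, -0.0769, 0, 0, 0, 0.02, 0.0129, -0.0769, 0, 0, 0, 0.02, 0.0129, -0.0769, 0, 0, 0, 0.02, 0.0129, -0.0769, 0, 0, 0, 0.02, 0, 0, 0, 0, 0, 0, 0, 0, 0, 0, 0, 0, 0, 0, 0, 0, 0, 0, 0, 0, 0, 0, 0, 0]
}}

```text
time_s: 23.95
ee_pos: [606.5, -35.1, 222.2]
ee_rot: [179.9, -0.1, -169.1]
force: [0.2, 0.9, 0.5]
gripper_width: 91.1
```

Emit:
{"name": "arm_command", "arguments": {
  "series": [0, 0, -0.03, 0, 0, 0, 0, 0, -0.05, 0, 0, 0, 0, 0, -0.06, 0, 0, 0, 0, 0, -0.06, 0, 0, 0, 0, 0, -0.06, 0, 0, 0, 0, 0, -0.05, 0, 0, 0, 0, 0, -0.03, 0, 0, 0, 0, 0, 0, 0, 0, 0, 0, 0, 0, 0, 0, 0, 0, 0, 0, 0, 0, 0]
}}

```text
time_s: 24.78
ee_pos: [607.7, -35.5, 88.0]
ee_rot: [-180.0, 0.1, -169.1]
force: [0.0, -0.1, 1.2]
gripper_width: 91.6
```

```bash
python3 snap.py 6 scene; python3 -c "
from h import *
crop(cam('scene','6'),220,130,190,150,4,'pics/c6.png')"
```

```text
24.8333
```

View pics/c6.png

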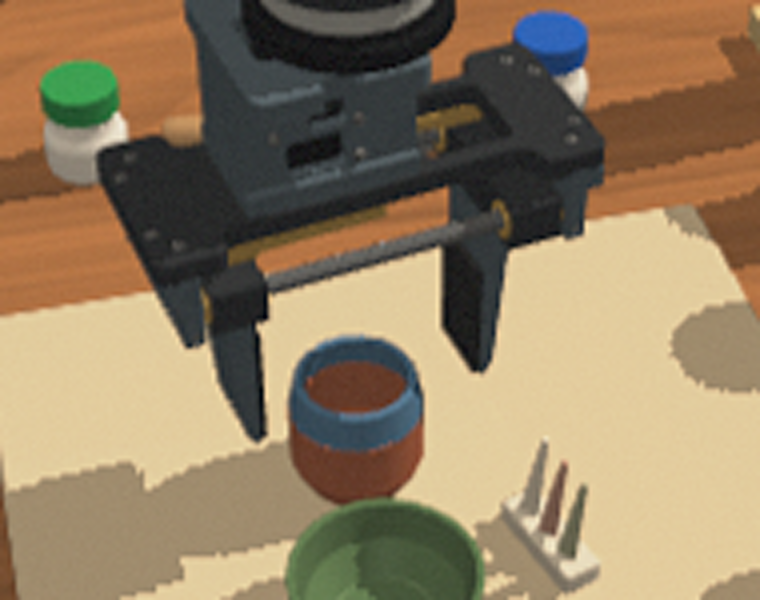

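The fingers straddle the pot (crop (355,420)), clear of the bowl and cone pack. I'll lower 47 mm further and grip.

Emit:
{"name": "arm_command", "arguments": {
  "series": [0, 0, -0.03, 0, 0, 0, 0, 0, -0.04, 0, 0, 0, 0, 0, -0.03, 0, 0, 0, 0, 0, -0.0175, 0, 0, 0, 0, 0, 0, 0, 0, 0, 0, 0, 0, 0, 0, 0, 0, 0, 0, 0, 0, 0]
}}

```text
time_s: 25.42
ee_pos: [607.9, -36.2, 41.1]
ee_rot: [-180.0, 0.1, -169.2]
force: [0.1, -0.2, -0.2]
gripper_width: 91.1
```

Emit:
{"name": "arm_command", "arguments": {
  "series": [0, 0, 0, 0, 0, 0, 0, 0, 0, 0, 0, 0, 0, 0, 0, 0, 0, 0, 0, 0, 0, 0, 0, 0, 0, 0, 0, 0, 0, 0, 0, 0, 0, 0, 0, 0, 0, 0, 0, 0, 0, 0, 0, 0, 0, 0, 0, 0],
  "hand": 0,
  "newtons": 15
}}

```text
time_s: 26.08
ee_pos: [607.1, -36.2, 40.1]
ee_rot: [180.0, 0.0, -169.2]
force: [-0.3, 0.3, 1.3]
gripper_width: 58.8
```

Emit:
{"name": "arm_command", "arguments": {
  "series": [0, 0, 0.02, 0, 0, 0, 0, 0, 0.04, 0, 0, 0, 0, 0, 0.06, 0, 0, 0, 0, 0, 0.06, 0, 0, 0, 0, 0, 0.06, 0, 0, 0, 0, 0, 0.04, 0, 0, 0, 0, 0, 0.02, 0, 0, 0, 0, 0, 0, 0, 0, 0, 0, 0, 0, 0, 0, 0]
}}

```text
time_s: 26.83
ee_pos: [606.7, -36.2, 159.6]
ee_rot: [180.0, -0.0, -169.2]
force: [1.1, -0.4, -1.5]
gripper_width: 58.6
```

Emit:
{"name": "arm_command", "arguments": {
  "series": [-0.0115, -0.02, 0, 0, 0, -0.048, -0.0229, -0.04, 0, 0, 0, -0.048, -0.0344, -0.06, 0, 0, 0, -0.048, -0.0344, -0.06, 0, 0, 0, -0.048, -0.0344, -0.06, 0, 0, 0, -0.048, -0.0344, -0.06, 0, 0, 0, -0.048, -0.0344, -0.06, 0, 0, 0, -0.048, -0.0344, -0.06, 0, 0, 0, -0.048, -0.0344, -0.06, 0, 0, 0, -0.048, -0.0344, -0.06, 0, 0, 0, -0.048, -0.0344, -0.06, 0, 0, 0, -0.048, -0.0344, -0.06, 0, 0, 0, -0.048, -0.0257, -0.045, 0, 0, 0, -0.048, -0.0172, -0.03, 0, 0, 0, -0.048, -0.0087, -0.016, 0, 0, 0, -0.048, 0, 0, 0, 0, 0, 0, 0, 0, 0, 0, 0, 0, 0, 0, 0, 0, 0, 0]
}}

```text
time_s: 28.33
ee_pos: [435.1, -335.8, 159.5]
ee_rot: [180.0, -0.1, 158.4]
force: [1.2, 0.4, -1.0]
gripper_width: 58.8
```

Emit:
{"name": "arm_command", "arguments": {
  "series": [0, 0, -0.03, 0, 0, 0, 0, 0, -0.04, 0, 0, 0, 0, 0, -0.04, 0, 0, 0, 0, 0, -0.04, 0, 0, 0, 0, 0, -0.02, 0, 0, 0, 0, 0, -0.01, 0, 0, 0, 0, 0, 0, 0, 0, 0, 0, 0, 0, 0, 0, 0, 0, 0, 0, 0, 0, 0]
}}

```text
time_s: 29.08
ee_pos: [435.7, -336.9, 88.9]
ee_rot: [-180.0, 0.1, 158.4]
force: [0.1, -0.0, -1.2]
gripper_width: 58.7
```

```bash
python3 snap.py 7 scene; python3 -c "
from h import *
s=cam('scene','7');overlay(s,[('pot',435,-336.5,68)],(60,110,160,140),5,'pics/c7.png')"
```

```text
29.1333
```

View pics/c7.png

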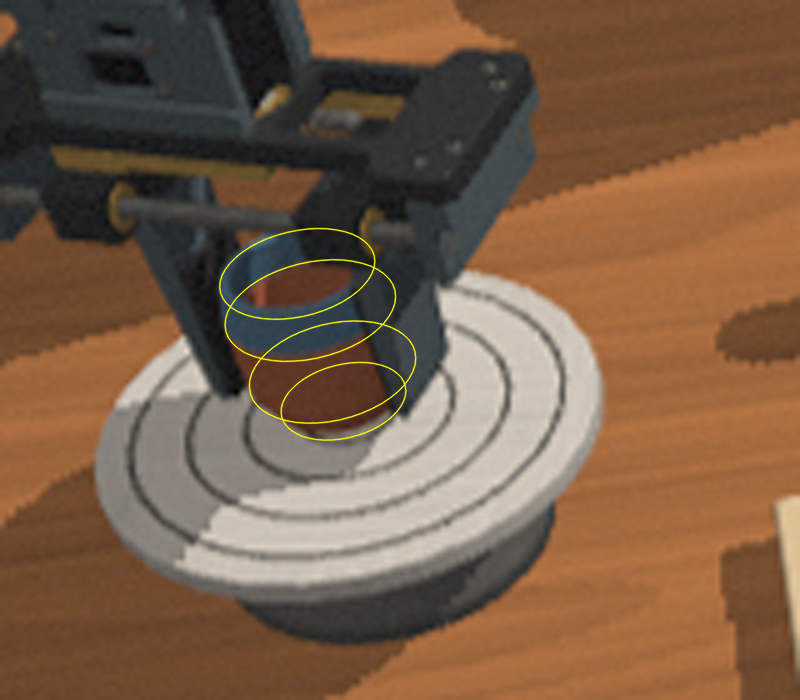

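The pot hangs upright about 8 mm over the disc centre, at crop (330,425). I'll lower it.

Emit:
{"name": "arm_command", "arguments": {
  "series": [0, 0, -0.0075, 0, 0, 0, 0, 0, -0.005, 0, 0, 0, 0, 0, -0.0025, 0, 0, 0, 0, 0, -0.0025, 0, 0, 0, 0, 0, 0, 0, 0, 0, 0, 0, 0, 0, 0, 0]
}}

```text
time_s: 29.63
ee_pos: [435.0, -336.6, 80.9]
ee_rot: [180.0, -0.0, 158.4]
force: [0.7, 0.1, -0.5]
gripper_width: 58.6
```

Emit:
{"name": "arm_command", "arguments": {
  "series": [0, 0, -0.0025, 0, 0, 0, 0, 0, 0, 0, 0, 0, 0, 0, 0, 0, 0, 0]
}}

```text
time_s: 29.88
ee_pos: [435.2, -336.7, 80.1]
ee_rot: [-180.0, 0.0, 158.4]
force: [-0.3, 0.6, 0.1]
gripper_width: 58.8
```

Emit:
{"name": "arm_command", "arguments": {
  "series": [0, 0, -0.0025, 0, 0, 0, 0, 0, 0, 0, 0, 0, 0, 0, 0, 0, 0, 0]
}}

```text
time_s: 30.13
ee_pos: [435.2, -336.7, 80.0]
ee_rot: [-180.0, 0.0, 158.4]
force: [-0.6, 0.3, 5.5]
gripper_width: 58.6
```

Emit:
{"name": "arm_command", "arguments": {
  "series": [0, 0, 0, 0, 0, 0, 0, 0, 0, 0, 0, 0, 0, 0, 0, 0, 0, 0, 0, 0, 0, 0, 0, 0, 0, 0, 0, 0, 0, 0, 0, 0, 0, 0, 0, 0, 0, 0, 0.02, 0, 0, 0, 0, 0, 0.04, 0, 0, 0, 0, 0, 0.06, 0, 0, 0, 0, 0, 0.08, 0, 0, 0, 0, 0, 0.08, 0, 0, 0, 0, 0, 0.06, 0, 0, 0, 0, 0, 0.02, 0, 0, 0, 0, 0, 0, 0, 0, 0, 0, 0, 0, 0, 0, 0],
  "hand": 1
}}

```text
time_s: 31.38
ee_pos: [434.6, -336.3, 222.4]
ee_rot: [180.0, -0.0, 158.4]
force: [0.1, 0.2, -0.1]
gripper_width: 91.3
```

```bash
python3 snap.py 8 scene; python3 -c "
from h import *
s=cam('scene','8');overlay(s,[('pot',435,-336.5,60)],(60,110,160,140),5,'pics/c8.png')"
```

```text
31.4333
```

View pics/c8.png

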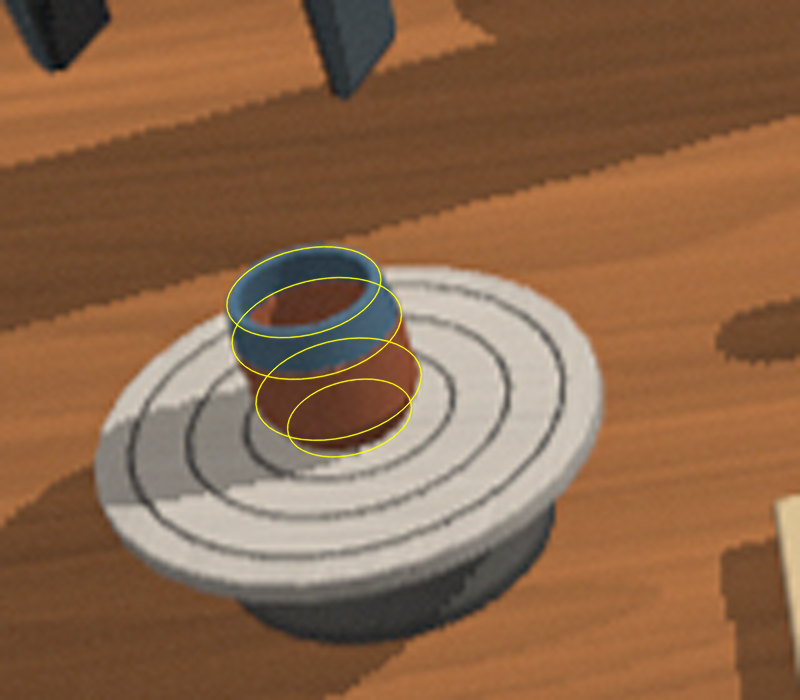

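The pot stands upright in the middle of the wheel, at crop (348,415) inside the inner ring. Now I'll return the vases, red first.

Emit:
{"name": "arm_command", "arguments": {
  "series": [0.0138, 0.0837, 0, 0, 0, 0.024, 0.0138, 0.0837, 0, 0, 0, 0.024, 0.0138, 0.0837, 0, 0, 0, 0.024, 0.0138, 0.0837, 0, 0, 0, 0.024, 0.0138, 0.0837, 0, 0, 0, 0.024, 0.0138, 0.0837, 0, 0, 0, 0.024, 0.0138, 0.0837, 0, 0, 0, 0.024, 0.0138, 0.0837, 0, 0, 0, 0.024, 0.0138, 0.0837, 0, 0, 0, 0.024, 0.0138, 0.0837, 0, 0, 0, 0.024, 0.0138, 0.0837, 0, 0, 0, 0.024, 0.0138, 0.0837, 0, 0, 0, 0.024, 0.0138, 0.0837, 0, 0, 0, 0.024, 0.0138, 0.0837, 0, 0, 0, 0.024, 0.0138, 0.0837, 0, 0, 0, 0.024, 0.0138, 0.0837, 0, 0, 0, 0.024, 0.0138, 0.0837, 0, 0, 0, 0.024, 0.0138, 0.0837, 0, 0, 0, 0.024, 0.0138, 0.0837, 0, 0, 0, 0.024, 0.013, 0.0836, 0, 0, 0, 0.024]
}}

```text
time_s: 33.1
ee_pos: [544.2, 334.2, 220.3]
ee_rot: [-179.9, -0.2, -179.9]
force: [-0.2, -0.3, 0.3]
gripper_width: 90.9
```

Emit:
{"name": "arm_command", "arguments": {
  "series": [0, 0, 0, 0, 0, 0, 0, 0, 0, 0, 0, 0, 0, 0, 0, 0, 0, 0]
}}

```text
time_s: 33.35
ee_pos: [544.3, 332.1, 220.9]
ee_rot: [-179.9, -0.2, -180.0]
force: [0.5, -0.3, -0.1]
gripper_width: 91.6
```

Emit:
{"name": "arm_command", "arguments": {
  "series": [0, 0, -0.03, 0, 0, 0, 0, 0, -0.05, 0, 0, 0, 0, 0, -0.05, 0, 0, 0, 0, 0, -0.05, 0, 0, 0, 0, 0, -0.04, 0, 0, 0, 0, 0, 0, 0, 0, 0, 0, 0, 0, 0, 0, 0, 0, 0, 0, 0, 0, 0, 0, 0, 0, 0, 0, 0, 0, 0, 0, 0, 0, 0]
}}

```text
time_s: 34.18
ee_pos: [545.7, 333.1, 136.4]
ee_rot: [179.9, 0.1, 180.0]
force: [-0.4, -0.6, -0.2]
gripper_width: 91.5
```

Emit:
{"name": "arm_command", "arguments": {
  "series": [0, 0, 0, 0, 0, 0, 0, 0, 0, 0, 0, 0, 0, 0, 0, 0, 0, 0, 0, 0, 0, 0, 0, 0, 0, 0, 0, 0, 0, 0, 0, 0, 0, 0, 0, 0, 0, 0, 0, 0, 0, 0, 0, 0, 0, 0, 0, 0],
  "hand": 0,
  "newtons": 20
}}

```text
time_s: 34.85
ee_pos: [545.1, 333.1, 135.0]
ee_rot: [180.0, -0.0, -180.0]
force: [0.4, 1.2, 0.5]
gripper_width: 59.9
```

Emit:
{"name": "arm_command", "arguments": {
  "series": [0, 0, 0.02, 0, 0, 0, 0, 0, 0.04, 0, 0, 0, 0, 0, 0.06, 0, 0, 0, 0, 0, 0.06, 0, 0, 0, 0, 0, 0.05, 0, 0, 0, 0, 0, 0.02, 0, 0, 0, 0, 0, 0, 0, 0, 0, 0, 0, 0, 0, 0, 0]
}}

```text
time_s: 35.52
ee_pos: [544.7, 332.7, 234.3]
ee_rot: [-180.0, -0.1, 180.0]
force: [-0.1, 0.3, -3.4]
gripper_width: 59.9
```

Emit:
{"name": "arm_command", "arguments": {
  "series": [0.0054, -0.03, 0, 0, 0, 0, 0.0099, -0.055, 0, 0, 0, 0, 0.0135, -0.075, 0, 0, 0, 0, 0.0135, -0.075, 0, 0, 0, 0, 0.0135, -0.075, 0, 0, 0, 0, 0.0135, -0.075, 0, 0, 0, 0, 0.0135, -0.075, 0, 0, 0, 0, 0.0135, -0.075, 0, 0, 0, 0, 0.0135, -0.075, 0, 0, 0, 0, 0.0135, -0.075, 0, 0, 0, 0, 0.0135, -0.075, 0, 0, 0, 0, 0.0135, -0.075, 0, 0, 0, 0, 0.0135, -0.075, 0, 0, 0, 0, 0.0135, -0.075, 0, 0, 0, 0, 0.0099, -0.055, 0, 0, 0, 0, 0.0054, -0.03, 0, 0, 0, 0, 0.0037, -0.0205, 0, 0, 0, 0, 0, 0, 0, 0, 0, 0, 0, 0, 0, 0, 0, 0]
}}

```text
time_s: 37.1
ee_pos: [623.2, -102.6, 234.3]
ee_rot: [179.9, -0.1, 180.0]
force: [0.2, -0.8, -2.5]
gripper_width: 60.0
```

Emit:
{"name": "arm_command", "arguments": {
  "series": [0, 0, -0.03, 0, 0, 0, 0, 0, -0.05, 0, 0, 0, 0, 0, -0.06, 0, 0, 0, 0, 0, -0.05, 0, 0, 0, 0, 0, -0.025, 0, 0, 0, 0, 0, -0.01, 0, 0, 0, 0, 0, -0.005, 0, 0, 0, 0, 0, 0, 0, 0, 0, 0, 0, 0, 0, 0, 0, 0, 0, 0, 0, 0, 0]
}}

```text
time_s: 37.93
ee_pos: [624.4, -103.3, 144.3]
ee_rot: [-180.0, 0.1, -180.0]
force: [-0.3, 0.1, -2.3]
gripper_width: 60.3
```

Emit:
{"name": "arm_command", "arguments": {
  "series": [0, 0, -0.005, 0, 0, 0, 0, 0, -0.005, 0, 0, 0, 0, 0, -0.0025, 0, 0, 0, 0, 0, 0, 0, 0, 0, 0, 0, 0, 0, 0, 0, 0, 0, 0, 0, 0, 0]
}}

```text
time_s: 38.43
ee_pos: [623.7, -103.3, 138.0]
ee_rot: [180.0, -0.0, 180.0]
force: [1.7, -1.1, -2.3]
gripper_width: 59.7
```

Emit:
{"name": "arm_command", "arguments": {
  "series": [0, 0, -0.0025, 0, 0, 0, 0, 0, 0, 0, 0, 0, 0, 0, 0, 0, 0, 0]
}}

```text
time_s: 38.68
ee_pos: [623.7, -103.3, 137.0]
ee_rot: [180.0, 0.0, -180.0]
force: [-0.2, -0.7, -2.9]
gripper_width: 60.0
```

Emit:
{"name": "arm_command", "arguments": {
  "series": [0, 0, -0.0025, 0, 0, 0, 0, 0, 0, 0, 0, 0, 0, 0, 0, 0, 0, 0]
}}

```text
time_s: 38.93
ee_pos: [624.0, -103.2, 137.0]
ee_rot: [-180.0, 0.1, -180.0]
force: [-0.9, 0.3, 4.7]
gripper_width: 59.6
```

Emit:
{"name": "arm_command", "arguments": {
  "series": [0, 0, 0, 0, 0, 0, 0, 0, 0, 0, 0, 0, 0, 0, 0, 0, 0, 0, 0, 0, 0, 0, 0, 0, 0, 0, 0, 0, 0, 0, 0, 0, 0, 0, 0, 0, 0, 0, 0.02, 0, 0, 0, 0, 0, 0.05, 0, 0, 0, 0, 0, 0.06, 0, 0, 0, 0, 0, 0.06, 0, 0, 0, 0, 0, 0.0275, 0, 0, 0, 0, 0, 0, 0, 0, 0],
  "hand": 1
}}

```text
time_s: 39.93
ee_pos: [625.2, -103.5, 226.6]
ee_rot: [-179.9, 0.4, -180.0]
force: [-0.7, 0.2, -0.1]
gripper_width: 91.4
```

Emit:
{"name": "arm_command", "arguments": {
  "series": [-0.031, 0.0779, 0, 0, 0, 0, -0.031, 0.0779, 0, 0, 0, 0, -0.031, 0.0779, 0, 0, 0, 0, -0.031, 0.0779, 0, 0, 0, 0, -0.031, 0.0779, 0, 0, 0, 0, -0.031, 0.0779, 0, 0, 0, 0, -0.031, 0.0779, 0, 0, 0, 0, -0.031, 0.0779, 0, 0, 0, 0, -0.031, 0.0779, 0, 0, 0, 0, -0.031, 0.0779, 0, 0, 0, 0, -0.031, 0.0779, 0, 0, 0, 0, -0.031, 0.0779, 0, 0, 0, 0, -0.031, 0.0779, 0, 0, 0, 0, -0.031, 0.0779, 0, 0, 0, 0, 0, 0, 0, 0, 0, 0, 0, 0, 0, 0, 0, 0, 0, 0, 0, 0, 0, 0, 0, 0, 0, 0, 0, 0]
}}

```text
time_s: 41.43
ee_pos: [450.2, 331.8, 222.3]
ee_rot: [-179.9, -0.1, 179.9]
force: [-0.5, -0.3, 0.3]
gripper_width: 91.2
```

```bash
python3 snap.py 9 scene; python3 -c "
from h import *
a=cam('scene','0');b=cam('scene','9')
im=np.hstack([cv2.resize(d['frame'][150:320,220:360,::-1],None,fx=2.8,fy=2.8) for d in (a,b)]);cv2.imwrite('pics/c9.png',im)"
```

```text
41.4833
```

View pics/c9.png

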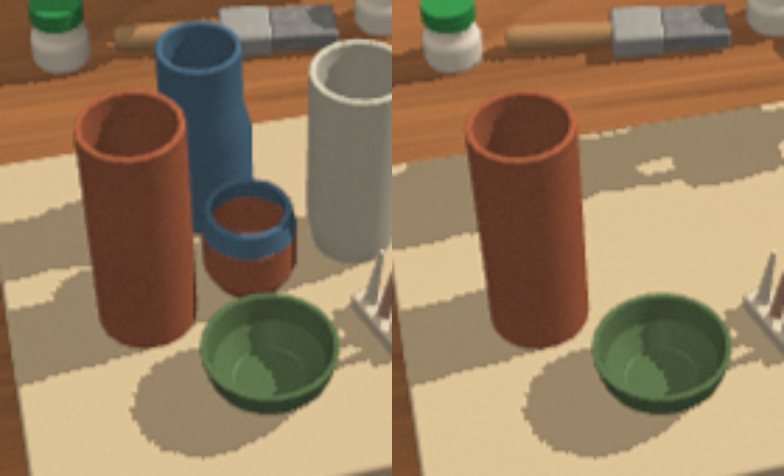

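The red vase is back on its original pixels: left edge at 77 before and 75 now, base at 345 in both. Blue next.

Emit:
{"name": "arm_command", "arguments": {
  "series": [0, 0, -0.03, 0, 0, 0, 0, 0, -0.05, 0, 0, 0, 0, 0, -0.05, 0, 0, 0, 0, 0, -0.05, 0, 0, 0, 0, 0, -0.05, 0, 0, 0, 0, 0, -0.0325, 0, 0, 0, 0, 0, 0, 0, 0, 0, 0, 0, 0, 0, 0, 0, 0, 0, 0, 0, 0, 0]
}}

```text
time_s: 42.23
ee_pos: [451.0, 332.8, 119.0]
ee_rot: [179.9, 0.1, 179.9]
force: [0.3, 0.2, -0.3]
gripper_width: 91.1
```

Emit:
{"name": "arm_command", "arguments": {
  "series": [0, 0, 0, 0, 0, 0, 0, 0, 0, 0, 0, 0, 0, 0, 0, 0, 0, 0, 0, 0, 0, 0, 0, 0, 0, 0, 0, 0, 0, 0, 0, 0, 0, 0, 0, 0, 0, 0, 0, 0, 0, 0, 0, 0, 0, 0, 0, 0, 0, 0, 0, 0, 0, 0],
  "hand": 0
}}

```text
time_s: 42.98
ee_pos: [450.0, 333.0, 118.1]
ee_rot: [-180.0, 0.0, -180.0]
force: [0.4, -1.2, 1.0]
gripper_width: 51.7
```

Emit:
{"name": "arm_command", "arguments": {
  "series": [0, 0, 0.02, 0, 0, 0, 0, 0, 0.04, 0, 0, 0, 0, 0, 0.06, 0, 0, 0, 0, 0, 0.06, 0, 0, 0, 0, 0, 0.05, 0, 0, 0, 0, 0, 0.02, 0, 0, 0, 0, 0, 0, 0, 0, 0, 0, 0, 0, 0, 0, 0]
}}

```text
time_s: 43.65
ee_pos: [449.6, 332.8, 217.3]
ee_rot: [-180.0, -0.0, -180.0]
force: [-0.6, 0.4, -4.0]
gripper_width: 51.3
```

Emit:
{"name": "arm_command", "arguments": {
  "series": [0.007, -0.03, 0, 0, 0, 0, 0.0125, -0.055, 0, 0, 0, 0, 0.0161, -0.07, 0, 0, 0, 0, 0.0161, -0.07, 0, 0, 0, 0, 0.0161, -0.07, 0, 0, 0, 0, 0.0161, -0.07, 0, 0, 0, 0, 0.0161, -0.07, 0, 0, 0, 0, 0.0161, -0.07, 0, 0, 0, 0, 0.0161, -0.07, 0, 0, 0, 0, 0.0161, -0.07, 0, 0, 0, 0, 0.0161, -0.07, 0, 0, 0, 0, 0.0161, -0.07, 0, 0, 0, 0, 0.0161, -0.07, 0, 0, 0, 0, 0.0125, -0.055, 0, 0, 0, 0, 0.007, -0.03, 0, 0, 0, 0, 0.0039, -0.0165, 0, 0, 0, 0, 0, 0, 0, 0, 0, 0, 0, 0, 0, 0, 0, 0]
}}

```text
time_s: 45.15
ee_pos: [537.5, -49.0, 217.3]
ee_rot: [179.9, -0.1, 180.0]
force: [0.1, 0.1, -2.9]
gripper_width: 51.6
```

Emit:
{"name": "arm_command", "arguments": {
  "series": [0, 0, -0.03, 0, 0, 0, 0, 0, -0.05, 0, 0, 0, 0, 0, -0.06, 0, 0, 0, 0, 0, -0.05, 0, 0, 0, 0, 0, -0.025, 0, 0, 0, 0, 0, -0.01, 0, 0, 0, 0, 0, -0.005, 0, 0, 0, 0, 0, -0.005, 0, 0, 0, 0, 0, -0.005, 0, 0, 0, 0, 0, -0.0025, 0, 0, 0, 0, 0, 0, 0, 0, 0, 0, 0, 0, 0, 0, 0]
}}

```text
time_s: 46.15
ee_pos: [538.3, -49.7, 121.4]
ee_rot: [-180.0, 0.1, 180.0]
force: [0.6, 0.3, -3.1]
gripper_width: 51.7
```

Emit:
{"name": "arm_command", "arguments": {
  "series": [0, 0, -0.0025, 0, 0, 0, 0, 0, 0, 0, 0, 0, 0, 0, 0, 0, 0, 0]
}}

```text
time_s: 46.4
ee_pos: [538.1, -49.7, 120.1]
ee_rot: [180.0, 0.0, 180.0]
force: [0.4, -0.1, -2.5]
gripper_width: 51.6
```

Emit:
{"name": "arm_command", "arguments": {
  "series": [0, 0, -0.0025, 0, 0, 0, 0, 0, 0, 0, 0, 0, 0, 0, 0, 0, 0, 0]
}}

```text
time_s: 46.65
ee_pos: [538.3, -49.7, 120.0]
ee_rot: [-180.0, 0.1, 180.0]
force: [-1.8, -0.6, 6.1]
gripper_width: 52.0
```

Emit:
{"name": "arm_command", "arguments": {
  "series": [0, 0, 0, 0, 0, 0, 0, 0, 0, 0, 0, 0, 0, 0, 0, 0, 0, 0, 0, 0, 0, 0, 0, 0, 0, 0, 0, 0, 0, 0, 0, 0, 0, 0, 0, 0, 0, 0, 0.02, 0, 0, 0, 0, 0, 0.05, 0, 0, 0, 0, 0, 0.08, 0, 0, 0, 0, 0, 0.08, 0, 0, 0, 0, 0, 0.031, 0, 0, 0, 0, 0, 0, 0, 0, 0],
  "hand": 1
}}

```text
time_s: 47.65
ee_pos: [540.2, -49.8, 227.8]
ee_rot: [-179.9, 0.5, -180.0]
force: [-0.4, 0.1, -0.5]
gripper_width: 91.3
```

Emit:
{"name": "arm_command", "arguments": {
  "series": [-0.0327, 0.0683, 0, 0, 0, 0, -0.0327, 0.0683, 0, 0, 0, 0, -0.0327, 0.0683, 0, 0, 0, 0, -0.0327, 0.0683, 0, 0, 0, 0, -0.0327, 0.0683, 0, 0, 0, 0, -0.0327, 0.0683, 0, 0, 0, 0, -0.0327, 0.0683, 0, 0, 0, 0, -0.0327, 0.0683, 0, 0, 0, 0, -0.0327, 0.0683, 0, 0, 0, 0, -0.0327, 0.0683, 0, 0, 0, 0, -0.0327, 0.0683, 0, 0, 0, 0, -0.0327, 0.0683, 0, 0, 0, 0, -0.0327, 0.0683, 0, 0, 0, 0, -0.0327, 0.0683, 0, 0, 0, 0, 0, 0, 0, 0, 0, 0, 0, 0, 0, 0, 0, 0, 0, 0, 0, 0, 0, 0, 0, 0, 0, 0, 0, 0]
}}

```text
time_s: 49.15
ee_pos: [355.1, 331.9, 222.9]
ee_rot: [-179.9, -0.0, 179.9]
force: [0.1, -0.5, 0.3]
gripper_width: 91.1
```

Emit:
{"name": "arm_command", "arguments": {
  "series": [0, 0, -0.03, 0, 0, 0, 0, 0, -0.05, 0, 0, 0, 0, 0, -0.05, 0, 0, 0, 0, 0, -0.05, 0, 0, 0, 0, 0, -0.05, 0, 0, 0, 0, 0, -0.0263, 0, 0, 0, 0, 0, 0, 0, 0, 0, 0, 0, 0, 0, 0, 0, 0, 0, 0, 0, 0, 0]
}}

```text
time_s: 49.9
ee_pos: [355.8, 332.8, 121.7]
ee_rot: [179.9, 0.1, 179.9]
force: [0.2, 0.8, 0.2]
gripper_width: 91.5
```

```bash
python3 snap.py 10 scene; python3 -c "
from h import *
crop(cam('scene','10'),200,20,320,240,2.4,'pics/c10.png')"
```

```text
49.95
```

View pics/c10.png

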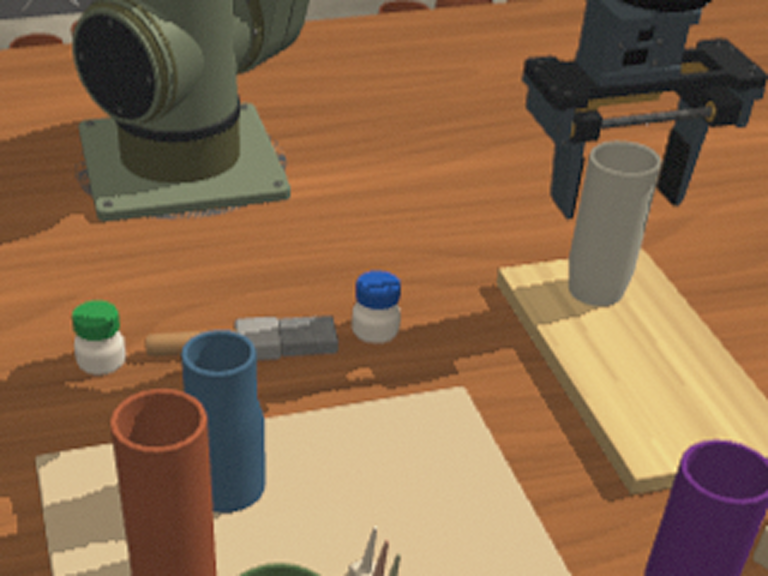

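The blue vase stands beside the red one, at crop (225,420), and the fingers straddle the white vase at (620,200). I'll grip it, lift it and bring it back.

Emit:
{"name": "arm_command", "arguments": {
  "series": [0, 0, 0, 0, 0, 0, 0, 0, 0, 0, 0, 0, 0, 0, 0, 0, 0, 0, 0, 0, 0, 0, 0, 0, 0, 0, 0, 0, 0, 0, 0, 0, 0, 0, 0, 0, 0, 0, 0, 0, 0, 0, 0, 0, 0, 0, 0, 0],
  "hand": 0
}}

```text
time_s: 50.62
ee_pos: [355.0, 333.1, 121.0]
ee_rot: [180.0, 0.0, -180.0]
force: [0.7, 0.4, 1.7]
gripper_width: 59.9
```

Emit:
{"name": "arm_command", "arguments": {
  "series": [0, 0, 0.02, 0, 0, 0, 0, 0, 0.04, 0, 0, 0, 0, 0, 0.06, 0, 0, 0, 0, 0, 0.06, 0, 0, 0, 0, 0, 0.05, 0, 0, 0, 0, 0, 0.02, 0, 0, 0, 0, 0, 0, 0, 0, 0, 0, 0, 0, 0, 0, 0]
}}

```text
time_s: 51.28
ee_pos: [354.5, 332.5, 220.2]
ee_rot: [-180.0, -0.1, -180.0]
force: [0.7, -0.8, -4.1]
gripper_width: 59.9
```

Emit:
{"name": "arm_command", "arguments": {
  "series": [0.02, -0.025, 0, 0, 0, 0, 0.04, -0.05, 0, 0, 0, 0, 0.05, -0.065, 0, 0, 0, 0, 0.05, -0.065, 0, 0, 0, 0, 0.05, -0.065, 0, 0, 0, 0, 0.05, -0.065, 0, 0, 0, 0, 0.05, -0.065, 0, 0, 0, 0, 0.05, -0.065, 0, 0, 0, 0, 0.05, -0.065, 0, 0, 0, 0, 0.05, -0.065, 0, 0, 0, 0, 0.05, -0.065, 0, 0, 0, 0, 0.04, -0.05, 0, 0, 0, 0, 0.025, -0.025, 0, 0, 0, 0, 0.009, -0.011, 0, 0, 0, 0, 0, 0, 0, 0, 0, 0, 0, 0, 0, 0, 0, 0, 0, 0, 0, 0, 0, 0]
}}

```text
time_s: 52.7
ee_pos: [587.4, 35.8, 220.5]
ee_rot: [180.0, -0.1, -179.9]
force: [-0.5, -0.5, -3.0]
gripper_width: 59.9
```

Emit:
{"name": "arm_command", "arguments": {
  "series": [0, 0, -0.03, 0, 0, 0, 0, 0, -0.05, 0, 0, 0, 0, 0, -0.06, 0, 0, 0, 0, 0, -0.05, 0, 0, 0, 0, 0, -0.025, 0, 0, 0, 0, 0, -0.01, 0, 0, 0, 0, 0, -0.005, 0, 0, 0, 0, 0, -0.005, 0, 0, 0, 0, 0, -0.005, 0, 0, 0, 0, 0, -0.0025, 0, 0, 0, 0, 0, 0, 0, 0, 0, 0, 0, 0, 0, 0, 0]
}}

```text
time_s: 53.7
ee_pos: [588.8, 34.4, 124.3]
ee_rot: [180.0, 0.1, 180.0]
force: [-0.6, 0.4, -2.7]
gripper_width: 59.6
```

Emit:
{"name": "arm_command", "arguments": {
  "series": [0, 0, -0.0025, 0, 0, 0, 0, 0, 0, 0, 0, 0, 0, 0, 0, 0, 0, 0]
}}

```text
time_s: 53.95
ee_pos: [588.7, 34.4, 123.1]
ee_rot: [180.0, 0.0, 180.0]
force: [0.1, -0.2, -2.4]
gripper_width: 59.6
```

Emit:
{"name": "arm_command", "arguments": {
  "series": [0, 0, -0.0025, 0, 0, 0, 0, 0, 0, 0, 0, 0, 0, 0, 0, 0, 0, 0]
}}

```text
time_s: 54.2
ee_pos: [588.9, 34.5, 123.0]
ee_rot: [180.0, 0.1, 180.0]
force: [-1.4, 0.4, 5.7]
gripper_width: 60.0
```

Contact. I'll release, rise and pull back towards +y for a clear check.

Emit:
{"name": "arm_command", "arguments": {
  "series": [0, 0, 0, 0, 0, 0, 0, 0, 0, 0, 0, 0, 0, 0, 0, 0, 0, 0, 0, 0, 0, 0, 0, 0, 0, 0, 0, 0, 0, 0, 0, 0, 0, 0, 0, 0, 0, 0, 0.02, 0, 0, 0, 0, 0, 0.05, 0, 0, 0, 0, 0, 0.08, 0, 0, 0, 0, 0, 0.08, 0, 0, 0, 0, 0, 0.031, 0, 0, 0, 0, 0, 0, 0, 0, 0],
  "hand": 1
}}

```text
time_s: 55.2
ee_pos: [590.6, 34.6, 231.0]
ee_rot: [180.0, 0.5, -180.0]
force: [0.5, -0.1, -0.2]
gripper_width: 91.5
```

Emit:
{"name": "arm_command", "arguments": {
  "series": [-0.05, 0.07, 0, 0, 0, 0, -0.05, 0.07, 0, 0, 0, 0, -0.05, 0.07, 0, 0, 0, 0, -0.05, 0.07, 0, 0, 0, 0, -0.05, 0.07, 0, 0, 0, 0, -0.05, 0.07, 0, 0, 0, 0, -0.05, 0.07, 0, 0, 0, 0, -0.05, 0.07, 0, 0, 0, 0, -0.05, 0.07, 0, 0, 0, 0, -0.05, 0.07, 0, 0, 0, 0, -0.05, 0.07, 0, 0, 0, 0, -0.05, 0.07, 0, 0, 0, 0, 0, 0, 0, 0, 0, 0, 0, 0, 0, 0, 0, 0, 0, 0, 0, 0, 0, 0, 0, 0, 0, 0, 0, 0]
}}

```text
time_s: 56.53
ee_pos: [348.9, 369.4, 225.8]
ee_rot: [-179.9, -0.0, 179.9]
force: [0.4, -0.8, 0.0]
gripper_width: 91.1
```

```bash
python3 snap.py 11 scene top; python3 - <<'E'
from h import *
for n,(x,y,w,h) in {'scene':(210,140,190,170),'top':(230,135,190,150)}.items():
    a=cam(n,'0')['frame'][y:y+h,x:x+w,::-1];b=cam(n,'11')['frame'][y:y+h,x:x+w,::-1]
    cv2.imwrite(f'pics/f_{n}.png',np.hstack([cv2.resize(q,None,fx=2.1,fy=2.1) for q in(a,b)]))
t=cam('top','11');overlay(t,[('pot',435,-336.5,60)],(430,235,130,130),4.5,'pics/f_w.png')
E
```

```text
56.6333
```

View pics/f_scene.png

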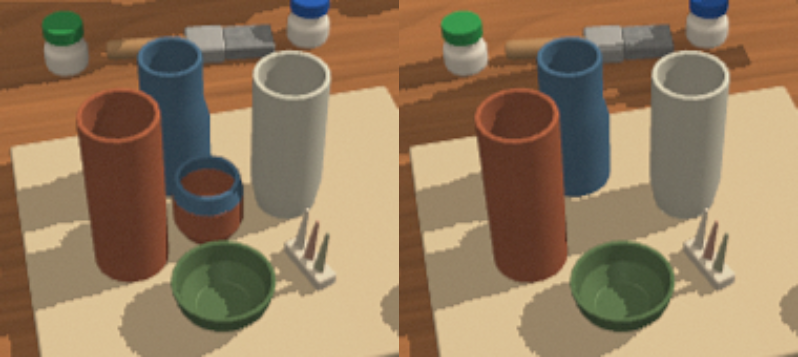

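View pics/f_top.png

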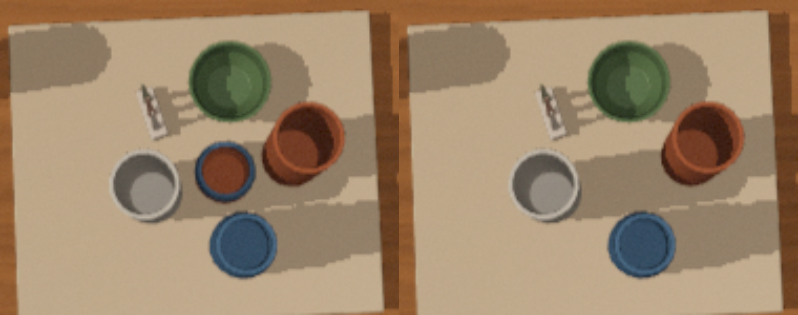

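View pics/f_w.png

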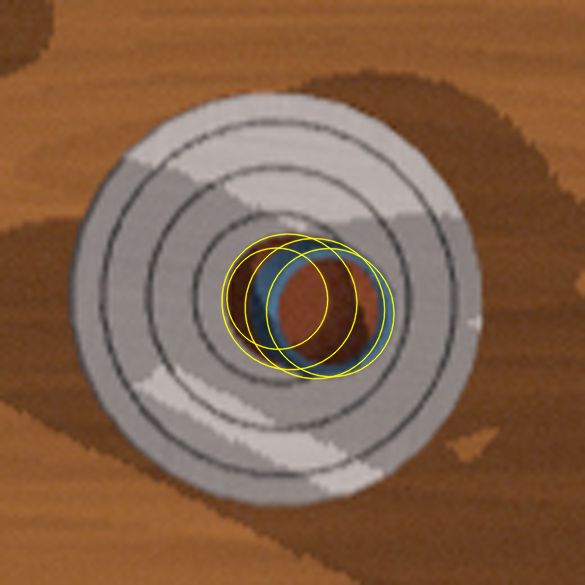

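The vases, bowl and cone pack are back on their original pixels within about a pixel, for example the white mouth at (145,185) before and (545-399,185) now. The pot stands on the wheel centre and the model outline matches it. I'll hand in.

```bash
python3 -c "
from workcell import env
print(env.job_done())"
```

```text
the job is handed in; nothing more can be done
None
```

The job is done and handed in, after about 57 s of robot time. I stood all three vases on the ware board, set the pot upright in the middle of the banding wheel, and put each vase back where it had stood (red, then blue, then white).

**Gentle placing:** I lowered every piece slowly until it touched down, at no more than about 7 N, and nothing toppled or dropped.

**Last checks:** Before-and-after crops from both cameras show the vases, bowl and cone pack at their original pixels within about 1 px (roughly 2 mm). The pot stands upright, and its model outline at the measured wheel centre matches it to within a few mm. The gripper is open and clear of everything. No check failed or disagreed beyond the 2 mm camera calibration; the two cameras' first position estimates differed by up to about 2.6 mm.

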